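# Hang the basket and hold the dipping lift at its third click

### The arm

A 7-joint arm with a two-finger parallel gripper is mounted at the origin on the work surface. World frame = base frame: x ahead of the robot, y to its left, z up, the work surface at z = 0. Lengths are in m, angles in rad, forces in N, time in s.
With the tool pointing down it reaches from about 0.425 to 0.975 m from the base axis. Payload 16.7 kg.
Tool frame: the origin (TCP) lies between the finger pads, 19 mm behind the fingertips; this is the grasp point; z points along the fingers, y is the direction in which the jaws open and shut (so a half turn about z gives the same grasp; the last joint's range is limited). The gripper opens to 85 mm and grips with 20 to 120 N. Pads are 22 mm wide; open, the fingers measure 114 mm over their backs; the gripper's body (76 mm by 85 mm) begins 54 mm behind the grasp point. The pads swing forward as they close: fully open they stand 13 mm farther back than shut.
Start: joints at [1.091, 0.426, 0.074, 1.606, -0.034, 1.111, -0.067], TCP at [0.219, -0.639, 0.25] pointing down, gripper open.
Joint ranges: [-2.85, 2.85], [-0.5, 2.14], [-1.23, 1.37], [0.21, 2.46], [-1.02, 4.16], [0.16, 2.05], [-2.73, 2.73]. Speed limits (rad/s): [1.89, 1.89, 2.39, 2.39, 3.01, 3.01, 3.01].

### API

Orientations are given as a 3x3 rotation matrix whose columns are the frame's x, y, z axes.
In Python, from plant import status, vision, order gives the robot as it stands. The module is installed in compiled form; this text tells all that it offers.
- The arm moves only by the tool carry_out, never from a script. Its arguments are lists of equal length, an entry for each row: "travel": the shift along the tool's x, y, z in mm, a list of three; "yaw": the turn about the tool's z in degrees. A call has 1 to 5 rows; each row shifts and turns the commanded pose from where the row before left it, along the tool's axes as they then stand; what a row does not reach is not made up. A row lasts 1/10 s, in which the tool goes at most 50 mm and 8.59 degrees, less where a joint would pass 70% of its speed; a pose out of reach is approached as far as the arm can. A call is refused whole if a number of a shift passes 50 or a number of a turn 8.59, either way. A call with a gripper value outside its range is refused whole. "jaw" is the gripper's target within -1 to 1 (shut at 1, half-way at 0, fully open at -1), set as the call begins (left out, the last holds). The fingers move at their own pace and stop on an object; the grip force is fixed at half the most. Time passes only in rows, so rows that do not move let the fingers close. It gives the time, the measured TCP pose, the force and the opening at its end, in the units of the state.
- status.observe(): the state, without advancing time (a new reading comes with each control period).
- vision.read_camera(name): name is "scene" or "side" or "wrist"; returns (picture, depth): 420x560x3 uint8, red, green, blue; 420x560 float32, m along the optical axis (not along the pixel's ray), 0 where there is no reading.
- vision.get_calibration(name): a dict with "camera_matrix" (3x3 intrinsics, pixels), "distortion" ([k1, k2, p1, p2, k3] as OpenCV has them; the pictures are not rectified), "T" (4x4, takes a point from camera to world coordinates). Camera axes: x right, y down, z forward; pixel columns grow to the right and rows downward; lengths in m; the calibration is good to about 2 mm. A picture is of the moment at which its call begins: read the wrist's pose just before it. get_calibration takes no time and is no camera call; for the wrist camera it gives the pose at the moment of the call.
- order.hand_in(): hands the job in, once; it reports no verdict.
The state is a dict: "t": time; "joint_positions": joint angles; "joint_vel": joint speeds; "tau": joint torques, N m; "ee_pos": TCP position; "tcp_rot": TCP orientation; "force": force on the tool from outside, world axes, zero at the start; "ft_torque": the same for the moment, N m; "opening": finger opening in m.
Only numpy, scipy, OpenCV 4.12 (cv2) and the standard library are available. Lean on these libraries where they do the work, as an engineer would, in place of code of your own. Each camera call takes 0.05 s, during which the arm holds its last target. There are 200 camera calls.

### The job

Pick up the steel strainer basket by its wooden grip, hang it by that grip on the hook of the dipping lift so that it hangs over the steel well, and let go of it. Then press the lift's round push plate down against its return spring, past the first two clicks to the third (not on down to the end stop), so that the basket dips into the well, and finish while still holding the plate down there with the gripper. Leave the bowl, cup, glass container and scraper where they are.

Things in the scene. Friction and masses are not known exactly. Their poses are not given: they have to be found in the camera images.
- basket: Loose round basket of perforated steel, rim 100 mm across, foot 88, 55 mm deep, 0.15-0.31 kg. Two 6 mm uprights 96 mm apart along its x carry an upright wooden grip: a flat block 84 mm long (x), 16 thick (y), 56 tall (z 115 to 171 mm above the foot). Origin: centre of the underside, z up. Same when turned half round.
- grip_underside (a point): Centre of the underside of the basket's wooden grip, 115 mm above the foot. Below it is an open window 60 mm high (down to the basket's rim) and 90 mm wide, through which the hook passes along the basket's y. When hung, this underside rests on the hook seat.
- lift: Dipping lift, fixed: base plate, open steel well (170 mm across outside, 162 inside at the rim, rim 90 mm high) and, 140 mm from the well along the lift's -y, a black 50 x 50 mm housing 125 mm high. Its rod carries a push plate and an arm with the hook over the well. Origin: centre of the well at counter level; +y points from housing to well and on past the hook's tip; z up.
- hook_seat (a point): Middle of the hook's flat seat above the well's centre, 217 mm above the counter with the lift up; moves with it. Steel strip 36 mm wide (lift's x), 5 thick. The seat is a trough 44 mm long along the lift's y, with the arm's 12 mm riser at -y and the upturned tip at +y. The hung grip lies across it, along the lift's x. The seat stays up under the basket's weight.
- hook_tip (a point): Top of the hook's upturned tip, 12 mm above the seat and 24 mm from its middle along the lift's +y, 4 mm thick. Nothing stands beyond it: bring the basket in from the +y side, tip through the window under the grip, then lower it. The arm on the other side, from riser to column, is also 12 mm above the seat.
- push_plate (a point): Centre of the top of the flat round push plate (50 mm across, rubber), 140 mm from the hook seat along the lift's -y, 235 mm above the counter with the lift up; it goes straight down with the lift.
- carriage (a joint): Downward travel of plate, rod and hook in m: 0 up, 0.074 end stop. Clicks at 0.020, 0.040, 0.060; a ridge some 8 mm before each adds 3 N, which then drops off into the click. The spring pushes up with 8 N at the top, 10 to 13 N at the third click (less the basket's weight); let go, it rises fully. Three dark rod collars: at each click the next is level with the housing's top.
- bowl: Yellow plastic bowl, 150 mm across, 60 mm high, bystander; origin under its centre.
- cup: Clay cup, 76 mm across, 85 mm high, bystander; origin under its centre.
- jar: Lidded glass container 116 x 156 x 74 mm, bystander; origin under its centre.
- scraper: Silicone scraper with a wooden handle, about 220 mm long, 12 mm high, lying flat, bystander; origin on its underside near the middle.
Mind the look-alikes: they are no part of the job. What is shaped like the basket but purple is not meant.

How it is judged:
On the way, in this order (a step that is already met when the one before it is completed fails the run):
1. the basket hangs by its grip in the hook, let go, with the lift up (horizontal distance between grip_underside and hook_seat below 0.028 m and z of grip_underside in the frame of hook_seat between -0.007 and 0.007 m and angle between basket's own z axis and vertical below 0.2 rad and contact force between basket and lift above 0.8 N and contact force between each of the fingers, the arm and basket below 0.1 N and value of joint carriage below 0.008 m), for 0.2 s.
2. the push plate is held at the third click with the basket still on the hook (horizontal distance between grip_underside and hook_seat below 0.028 m and z of grip_underside in the frame of hook_seat between -0.007 and 0.007 m and angle between basket's own z axis and vertical below 0.2 rad and contact force between basket and lift above 0.8 N and contact force between each of the fingers, the arm and basket below 0.1 N and value of joint carriage between 0.055 and 0.067 m and horizontal distance between the grasp point and push_plate below 0.06 m and contact force between any of the fingers, the arm and lift above 3 N), for 0.3 s.
At the end, for the whole second after the job is handed in: Basket untouched, upright to 0.2 rad, grip underside on the hook seat (within 28 mm sideways, 7 mm in height); the robot pushes the lift with over 3 N and keeps it still (below 20 mm/s) at the third click, travel 55 to 67 mm, through the end, the gripper over the plate (TCP within 60 mm) (all of step 2 and velocity of joint carriage between -0.02 and 0.02 m/s); the arm keeps its last pose, push and grip.
It fails at once if bowl is pushed more than 30 mm (distance of bowl from where it was at the start of the episode above 0.03 m).
It fails at once if cup is pushed more than 30 mm (distance of cup from where it was at the start of the episode above 0.03 m).
It fails at once if jar is pushed more than 30 mm (distance of jar from where it was at the start of the episode above 0.03 m).
It fails at once if scraper is pushed more than 30 mm (distance of scraper from where it was at the start of the episode above 0.03 m).
It fails at once if the basket is tipped over (angle between basket's own z axis and vertical above 0.9 rad).
It also fails if it takes over 54 s, if anything falls off the work surface, if the arm or the gripper's body presses on something with over 40 N, if the wrist force passes 120 N, or if a joint passes its speed limit or range.

## Working session

There is one attempt and no reset: what is moved stays moved. The work goes in short steps, Python scripts to look and compute and a tool call to move; the robot and the scene stay as the last step left them, time stands still between calls to the robot, and variables do not carry over. Pictures are saved under pics/ and viewed, about 8 in all and at most 12, crops included, and the job is handed in when it is done.

Besides the shell and the picture viewer there is one more tool, called after "Emit:" as a command line: name --pt "numbers of a row" for each row, then --argument value for the rest. carry_out: Moves the arm, as the interface text tells. Its arguments: {"type":"object","properties":{"travel":{"type":"array"},"yaw":{"type":"array"},"jaw":{"type":"number"}},"required":["travel","yaw"]}

```bash
mkdir -p pics && cat > h.py <<'E'
import numpy as np, cv2
from plant import status, vision, order
def grab(n, tag):
    c=vision.get_calibration(n); p,d=vision.read_camera(n)
    cv2.imwrite(f'pics/{tag}.png',p[:,:,::-1]); np.savez(f'pics/{tag}.npz',p=p,d=d,K=c['camera_matrix'],D=c['distortion'],T=c['T'])
    return p,d,c
def load(tag):
    z=np.load(f'pics/{tag}.npz'); return z
def rays(z,uv):
    uv=np.asarray(uv,float).reshape(-1,1,2)
    n=cv2.undistortPoints(uv,np.array(z['K'],float),np.array(z['D'],float)).reshape(-1,2)
    d=np.c_[n,np.ones(len(n))]; T=np.array(z['T']); return T[:3,3], d@T[:3,:3].T
def onplane(z,uv,h):
    o,d=rays(z,uv); return o+d*((h-o[2])/d[:,2])[:,None]
def cloud(z):
    H,W=z['d'].shape; v,u=np.mgrid[:H,:W]; o,d=rays(z,np.c_[u.ravel(),v.ravel()])
    P=o+d*z['d'].reshape(-1,1); P[z['d'].ravel()==0]=np.nan; return P.reshape(H,W,3)
E
python3 - <<'E'
from h import *
for n in('scene','side'):
    p,d,c=grab(n,n+'0'); print(n,np.round(c['T'],3).tolist(),np.round(c['camera_matrix'],0).tolist(), (d>0).mean())
s=status.observe(); print(s['t'],s['ee_pos'],s['tcp_rot'],s['force'],s['opening'])
E
```

```text
scene [[0.214, 0.753, -0.622, 1.32], [0.977, -0.17, 0.131, -0.188], [-0.008, -0.636, -0.772, 1.145], [0.0, 0.0, 0.0, 1.0]] [[437.0, 0.0, 280.0], [0.0, 437.0, 207.0], [0.0, 0.0, 1.0]] 0.995671768707483
side [[-0.915, -0.298, 0.273, 0.213], [-0.404, 0.664, -0.629, 0.742], [0.006, -0.686, -0.728, 1.018], [0.0, 0.0, 0.0, 1.0]] [[415.0, 0.0, 278.0], [0.0, 415.0, 213.0], [0.0, 0.0, 1.0]] 0.9961522108843538
0.1 [ 0.21849993 -0.63831676  0.2494146 ] [[ 9.46124494e-01  3.23802860e-01 -3.86759230e-04]
 [ 3.23803088e-01 -9.46123964e-01  1.00221587e-03]
 [-4.14018104e-05 -1.07345482e-03 -9.99999423e-01]] [0.22305187 0.74474579 0.31809027] 0.08530134664460133
```

View pics/scene0.png

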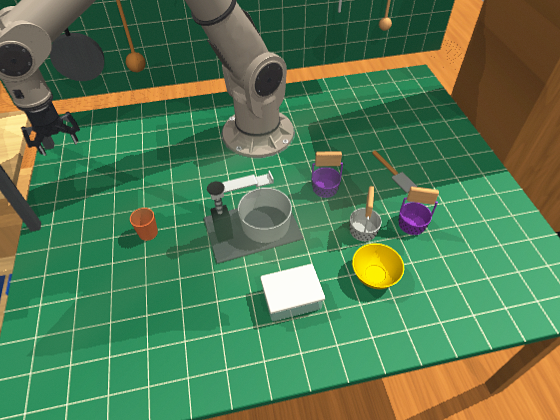

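View pics/side0.png

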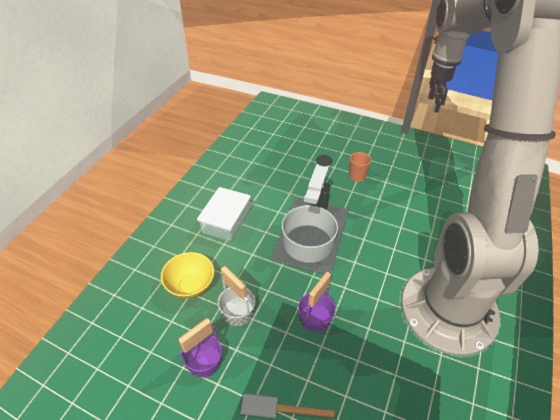

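Scene view: steel basket at (366,224) with its grip at (371,203), push plate at (216,188), white arm with hook to (272,178), well at (265,215). Bowl is at (378,268), jar (292,292), and the two purple decoys at (326,180) and (415,215). Side view: grip (235,283), plate (323,160), hook around (315,185). Next I measure with depth.

```bash
python3 - <<'E'
from h import *
def box(P,h):
    r=cv2.minAreaRect((P[:,:2]*1000).astype(np.float32)); return r
for n,g,pl,hk,bk in (('scene0',(355,180,385,222),(205,178,228,200),(222,168,275,196),(345,205,385,245)),('side0',(215,262,252,302),(313,152,334,170),(300,160,332,212),(212,280,260,330))):
    z=load(n); C=cloud(z); hsv=cv2.cvtColor(z['p'],cv2.COLOR_RGB2HSV)
    def sub(b): return C[b[1]:b[3],b[0]:b[2]].reshape(-1,3), hsv[b[1]:b[3],b[0]:b[2]].reshape(-1,3)
    P,h=sub(g); m=(h[:,0]>8)&(h[:,0]<25)&(h[:,1]>70)&(P[:,2]>.1)&(P[:,2]<.19); Q=P[m]
    t=Q[Q[:,2]>np.nanmax(Q[:,2])-.008]
    print(n,'grip',m.sum(),np.nanmin(Q,0).round(3),np.nanmax(Q,0).round(3),'top',len(t),t.mean(0).round(3),box(t,0),'all',box(Q,0))
    P,h=sub(pl); Q=P[(P[:,2]>.222)&(P[:,2]<.25)]; print(' plate',len(Q),np.median(Q,0).round(3),box(Q,0))
    P,h=sub(hk); m=(P[:,2]>.205)&(P[:,2]<.25)&(h[:,2]>120)&(h[:,1]<60); Q=P[m]; print(' hook',len(Q),Q.min(0).round(3),Q.max(0).round(3),box(Q,0))
    # well rim
    m=(C[...,2]>.082)&(C[...,2]<.096); cc=C[m]
    q=cc[(np.hypot(*(cc[:,:2]-[.6,-.25]).T)<.4)]
    if len(q): print(' rim pts',len(q),np.median(q,0).round(3))
    np.save('pics/rim_'+n,q)
    for nm,b in (('bowl',(352,245,405,292)) ,('jar',(260,265,326,320)),('cup',(128,205,160,242)),('dec1',(312,148,345,196)),('dec2',(398,185,440,236)),('scr',(372,150,416,192))):
        if n=='scene0':
            P,h=sub(b); P=P[P[:,2]>.008]; print('  ',nm,np.nanmin(P,0).round(2),np.nanmax(P,0).round(2))
E
```

```text
scene0 grip 181 [0.509 0.223 0.118] [0.591 0.266 0.175] top 88 [0.552 0.245 0.169] ((551.2783813476562, 245.18540954589844), (14.683181762695312, 80.26925659179688), 68.46658325195312) all ((550.3922729492188, 245.71694946289062), (15.873181343078613, 86.93795776367188), 66.93414306640625)
 plate 248 [ 0.476 -0.193  0.232] ((473.5731201171875, -191.96737670898438), (57.496150970458984, 50.51948547363281), 85.70201110839844)
 hook 516 [ 0.436 -0.182  0.21 ] [ 0.493 -0.031  0.234] ((461.9849853515625, -108.81015014648438), (43.22748947143555, 152.5070037841797), 7.173369884490967)
 rim pts 398 [ 0.444 -0.103  0.087]
   bowl [0.64 0.15 0.01] [0.79 0.3  0.06]
   jar [ 0.68 -0.12  0.01] [0.8  0.04 0.08]
   cup [ 0.37 -0.47  0.01] [ 0.45 -0.4   0.09]
   dec1 [0.29 0.13 0.01] [0.4  0.23 0.17]
   dec2 [0.4  0.36 0.01] [0.61 0.49 0.17]
   scr [0.21 0.25 0.01] [0.56 0.48 0.17]
side0 grip 395 [0.507 0.226 0.116] [0.586 0.27  0.172] top 165 [0.545 0.25  0.168] ((546.884033203125, 248.2894287109375), (14.795426368713379, 80.52068328857422), 67.25039672851562) all ((545.982666015625, 248.93255615234375), (17.827754974365234, 82.6644287109375), 66.8765869140625)
 plate 206 [ 0.47  -0.186  0.23 ] ((468.56512451171875, -189.34271240234375), (48.063636779785156, 65.16967010498047), 16.406173706054688)
 hook 518 [ 0.435 -0.199  0.208] [ 0.49  -0.027  0.23 ] ((461.80572509765625, -112.4804916381836), (38.187652587890625, 168.9727325439453), 7.186916351318359)
 rim pts 281 [ 0.449 -0.083  0.085]
```

Emit:
carry_out --pt "36 -25 -16" --pt "36 -25 -16" --pt "36 -25 -16" --pt "36 -25 -16" --pt "36 -25 -16" --yaw '[0,0,0,0,0]'

```text
t: 0.6
ee_pos: [0.349, -0.4604, 0.3304]
tcp_rot: [[0.946, 0.324, -0.0], [0.324, -0.946, 0.0], [-0.0, -0.0, -1.0]]
force: [0.8, -0.2, -0.3]
opening: 0.0853
```

Emit:
carry_out --pt "36 -25 -16" --pt "36 -25 -16" --pt "36 -25 -16" --pt "36 -25 -16" --pt "36 -25 -16" --yaw '[0,0,0,0,0]'

```text
t: 1.1
ee_pos: [0.4788, -0.2838, 0.4106]
tcp_rot: [[0.946, 0.324, -0.0], [0.324, -0.946, 0.0], [-0.0, -0.0, -1.0]]
force: [0.2, -1.2, -0.5]
opening: 0.0853
```

Emit:
carry_out --pt "0 0 0" --pt "0 0 0" --pt "0 0 0" --pt "0 0 0" --pt "0 0 0" --yaw '[-8.5,-8.5,-8.5,-8.5,-8.5]'

```text
t: 1.6
ee_pos: [0.4781, -0.2854, 0.4097]
tcp_rot: [[0.473, 0.881, -0.001], [0.881, -0.473, 0.0], [0.0, -0.001, -1.0]]
force: [-0.8, -0.1, -0.1]
opening: 0.0857
```

Emit:
carry_out --pt "0 0 0" --pt "0 0 0" --pt "0 0 0" --pt "0 0 0" --pt "0 0 0" --yaw '[-8.5,-8.5,-8.5,-8.5,0]'

```text
t: 2.1
ee_pos: [0.4781, -0.2855, 0.4097]
tcp_rot: [[-0.097, 0.995, -0.0], [0.995, 0.097, 0.0], [0.0, -0.0, -1.0]]
force: [0.1, -0.6, 0.6]
opening: 0.0854
```

```bash
python3 - <<'E'
from h import *
p,d,c=grab('wrist','w1'); print(np.round(c['T'],3).tolist())
E
```

```text
[[0.995, 0.093, 0.028, 0.47], [0.097, -0.947, -0.306, -0.207], [-0.002, 0.307, -0.952, 0.534], [0.0, 0.0, 0.0, 1.0]]
```

View pics/w1.png

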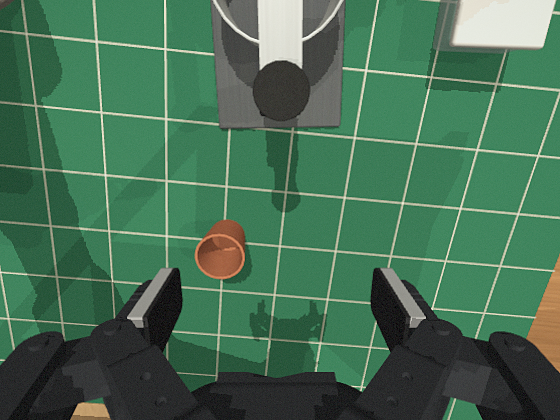

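Wrist view: plate disc at (281,91), arm strip running up from it, well rim at the top; the hook is out of view. I'll move 190 mm along tool x so the hook comes into view.

Emit:
carry_out --pt "47 0 0" --pt "47 0 0" --pt "47 0 0" --pt "47 0 0" --pt "0 0 0" --yaw '[0,0,0,0,0]'

```text
t: 2.65
ee_pos: [0.4602, -0.0925, 0.4107]
tcp_rot: [[-0.096, 0.995, 0.001], [0.995, 0.096, 0.0], [0.0, 0.001, -1.0]]
force: [-0.2, -0.8, 0.3]
opening: 0.0856
```

```bash
python3 - <<'E'
from h import *
z=load('w1')
hsv=cv2.cvtColor(z['p'],cv2.COLOR_RGB2HSV); m=np.zeros(hsv.shape[:2],np.uint8); m[55:125,245:320]=(hsv[55:125,245:320,2]<70)
m=cv2.morphologyEx(m,cv2.MORPH_OPEN,np.ones((5,5)))
c=max(cv2.findContours(m,0,1)[0],key=cv2.contourArea); (x,y),r=cv2.minEnclosingCircle(c); print('plate px',x,y,r,onplane(z,[(x,y),(x-r,y),(x+r,y)],.235))
p,d,c=grab('wrist','w2'); print(status.observe()['ee_pos'])
E
```

```text
plate px 281.5 91.5 31.18503189086914 [[ 0.47362384 -0.19857712  0.235     ]
 [ 0.44694928 -0.20117777  0.235     ]
 [ 0.50028909 -0.1959927   0.235     ]]
[ 0.46040898 -0.09554636  0.4105595 ]
```

View pics/w2.png

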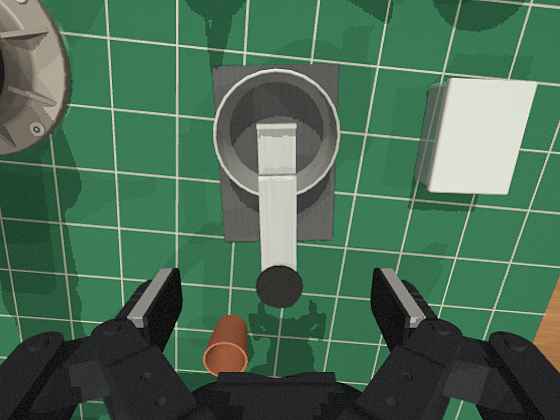

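Wrist view: hook tip at about (277,127), riser edge at about (278,176), plate at (279,286), and well rim circle centred near (277,132), radius about 62 px.

```bash
python3 - <<'E'
from h import *
z=load('w2')
hsv=cv2.cvtColor(z['p'],cv2.COLOR_RGB2HSV); m=np.zeros(hsv.shape[:2],np.uint8); m[255:315,245:315]=(hsv[255:315,245:315,2]<70)
m=cv2.morphologyEx(m,cv2.MORPH_OPEN,np.ones((5,5)))
c=max(cv2.findContours(m,0,1)[0],key=cv2.contourArea); (x,y),r=cv2.minEnclosingCircle(c); pl=onplane(z,[(x,y)],.235)[0]; print('plate',x,y,r,pl)
tip=onplane(z,[(257,126),(297,126)],.229); print('tip',tip,tip.mean(0),np.linalg.norm(tip[0]-tip[1]))
ris=onplane(z,[(259,176),(297,176)],.229); print('riser top',ris.mean(0))
print('well',onplane(z,[(277,132),(214,132),(340,132),(277,70)],.09))
v=tip.mean(0)[:2]-pl[:2]; print('dist',np.linalg.norm(v),np.degrees(np.arctan2(v[1],v[0])))
C=cloud(z); print('depth tip/seat/riser/plate',C[127,277],C[150,277],C[190,278],C[286,279])
for n in('scene0','side0'):
    zz=load(n); o=np.linalg.inv(zz['T']); q=np.r_[0.449,-0.035,.229,1]
    Q=(o@q)[:3]; print(n,cv2.projectPoints(Q.reshape(1,3),np.zeros(3),np.zeros(3),zz['K'],zz['D'])[0].ravel())
E
```

```text
plate 279.0 286.0 23.086891174316406 [ 0.4728894  -0.19590952  0.235     ]
tip [[ 0.43709557 -0.03680668  0.229     ]
 [ 0.47322626 -0.03332369  0.229     ]] [ 0.45516091 -0.03506519  0.229     ] 0.036298179759793325
riser top [ 0.46058754 -0.0810106   0.229     ]
well [[ 0.45721284 -0.05246509  0.09      ]
 [ 0.37398397 -0.06052128  0.09      ]
 [ 0.54043947 -0.04447428  0.09      ]
 [ 0.44984826  0.02321107  0.09      ]]
dist 0.16181840665677738 96.28983073128627
depth tip/seat/riser/plate [ 0.45524774 -0.03595097  0.22887129] [ 0.45746382 -0.05839227  0.21634371] [ 0.46195684 -0.09490206  0.22826878] [ 0.47293871 -0.1963458   0.23428244]
scene0 [270.06227019 173.05193999]
side0 [311.75693626 196.68474197]
```

Emit:
carry_out --pt "42 15 0" --pt "42 15 0" --pt "42 15 0" --pt "42 15 0" --pt "42 15 0" --yaw '[0,0,0,0,0]'

```text
t: 3.2
ee_pos: [0.5161, 0.1185, 0.41]
tcp_rot: [[-0.088, 0.996, 0.0], [0.996, 0.088, -0.0], [-0.0, 0.0, -1.0]]
force: [1.3, -0.4, 0.3]
opening: 0.085
```

Emit:
carry_out --pt "42 15 0" --pt "42 15 0" --pt "40 15 0" --pt "0 0 0" --pt "0 0 0" --yaw '[0,0,0,-7.75,-7.75]'

```text
t: 3.7
ee_pos: [0.549, 0.2463, 0.4091]
tcp_rot: [[-0.359, 0.933, -0.002], [0.933, 0.359, 0.0], [0.001, -0.001, -1.0]]
force: [1.1, -0.7, -0.1]
opening: 0.0854
```

Emit:
carry_out --pt "0 0 0" --pt "0 0 0" --pt "0 0 0" --pt "0 0 0" --pt "0 0 0" --yaw '[-7.75,-7.75,-7.75,-7.75,-7.75]'

```text
t: 4.2
ee_pos: [0.5493, 0.2445, 0.4096]
tcp_rot: [[-0.863, 0.505, -0.0], [0.505, 0.863, -0.0], [0.0, -0.001, -1.0]]
force: [0.1, -1.0, 0.1]
opening: 0.0854
```

Emit:
carry_out --pt "0 0 50" --pt "0 0 50" --pt "0 0 0" --yaw '[-7.75,0,0]'

```text
t: 4.5
ee_pos: [0.5472, 0.2425, 0.3042]
tcp_rot: [[-0.921, 0.389, -0.008], [0.389, 0.921, -0.004], [0.006, -0.007, -1.0]]
force: [0.7, -1.1, 0.1]
opening: 0.0851
```

```bash
python3 - <<'E'
from h import *
s=status.observe(); print(s['t'],s['ee_pos'],s['tcp_rot'].round(3).tolist(),s['joint_positions'])
p,d,c=grab('wrist','w3'); z=load('w3'); C=cloud(z)
hsv=cv2.cvtColor(p,cv2.COLOR_RGB2HSV)
m=(hsv[...,0]>8)&(hsv[...,0]<25)&(hsv[...,1]>70)&(np.hypot(C[...,0]-.549,C[...,1]-.247)<.08)
Q=C[m&(C[...,2]>.11)&(C[...,2]<.19)]; t=Q[Q[:,2]>.162]
print(len(Q),len(t),t.mean(0),cv2.minAreaRect((t[:,:2]*1000).astype(np.float32)),np.percentile(t[:,2],[5,50,95]))
v=np.cov(t[:,:2].T); w,e=np.linalg.eigh(v); print('long axis deg',np.degrees(np.arctan2(e[1,1],e[0,1])))
E
```

```text
4.5 [0.54719933 0.24252909 0.30420016] [[-0.921, 0.389, -0.008], [0.389, 0.921, -0.004], [0.006, -0.007, -1.0]] [ 0.14019058  0.37520559 -0.85372217  1.67269997  0.2941207   1.23851793
  0.39268331]
1878 1795 [0.54560713 0.24750211 0.16981731] ((547.620361328125, 246.99740600585938), (15.575965881347656, 82.4643783569336), 66.9493637084961) [0.16681448 0.17014582 0.1715572 ]
long axis deg 157.26911605360428
```

View pics/w3.png

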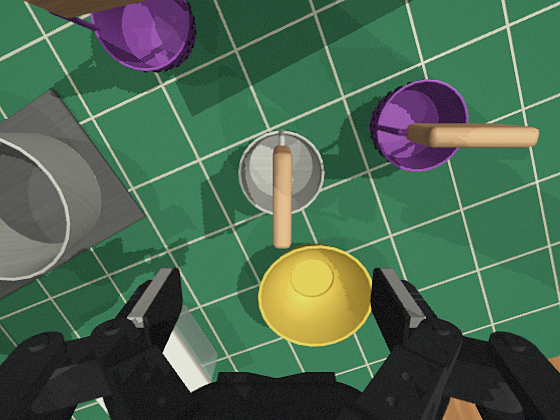

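Wrist view: steel basket's grip spans (283,147) to (282,247) and is centred between the fingers; the bowl is clear at (315,295). Grip centre is (0.5476, 0.247), top 0.170, 16 x 82 mm, which matches the given sizes.

Emit:
carry_out --pt "0 3 40" --pt "0 0 40" --pt "0 0 40" --pt "0 0 30" --pt "0 0 0" --yaw '[0,0,0,0,0]'

```text
t: 5.05
ee_pos: [0.55, 0.2476, 0.1591]
tcp_rot: [[-0.922, 0.387, -0.002], [0.387, 0.922, -0.001], [0.002, -0.002, -1.0]]
force: [0.3, -0.6, 0.5]
opening: 0.0859
```

Emit:
carry_out --pt "0 0 0" --pt "0 0 0" --yaw '[0,0]'

```text
t: 5.25
ee_pos: [0.5513, 0.2491, 0.163]
tcp_rot: [[-0.923, 0.386, 0.003], [0.386, 0.923, 0.001], [-0.003, 0.003, -1.0]]
force: [0.8, 0.6, 0.1]
opening: 0.0856
```

Emit:
carry_out --pt "2 -2 3" --pt "0 0 0" --pt "0 0 0" --pt "0 0 0" --pt "0 0 0" --yaw '[0,0,0,0,0]' --jaw 1

```text
t: 5.75
ee_pos: [0.5473, 0.2471, 0.1573]
tcp_rot: [[-0.923, 0.385, 0.0], [0.385, 0.923, -0.0], [-0.0, 0.0, -1.0]]
force: [-0.0, -0.5, 1.1]
opening: 0.0155
```

Emit:
carry_out --pt "0 0 0" --pt "0 0 0" --pt "0 0 0" --pt "0 0 0" --pt "0 0 0" --yaw '[0,0,0,0,0]'

```text
t: 6.25
ee_pos: [0.5473, 0.2471, 0.1573]
tcp_rot: [[-0.923, 0.385, 0.0], [0.385, 0.923, -0.0], [-0.0, -0.0, -1.0]]
force: [-0.4, -2.3, 5.3]
opening: 0.0153
```

Emit:
carry_out --pt "0 0 -10" --pt "0 0 -20" --pt "0 0 -30" --pt "0 0 -35" --pt "0 0 0" --yaw '[0,0,0,0,0]'

```text
t: 6.75
ee_pos: [0.5485, 0.2486, 0.2569]
tcp_rot: [[-0.923, 0.384, 0.006], [0.384, 0.923, 0.003], [-0.004, 0.005, -1.0]]
force: [0.7, 0.2, -1.2]
opening: 0.0152
```

Emit:
carry_out --pt "0 0 -30" --pt "0 -5 -25" --pt "-10 -25 -10" --pt "-10 -36 0" --pt "-10 -36 0" --yaw '[0,0,0,0,0]'

```text
t: 7.25
ee_pos: [0.5352, 0.1406, 0.317]
tcp_rot: [[-0.924, 0.383, -0.0], [0.383, 0.924, 0.0], [0.0, 0.0, -1.0]]
force: [0.8, -1.3, -2.7]
opening: 0.0156
```

Emit:
carry_out --pt "-10 -30 0" --pt "0 -10 0" --pt "0 0 0" --pt "0 0 0" --pt "0 0 0" --yaw '[0,-4.8,-8,-8,-8]'

```text
t: 7.75
ee_pos: [0.5292, 0.1005, 0.3169]
tcp_rot: [[-0.994, -0.113, -0.0], [-0.113, 0.994, -0.0], [0.0, -0.0, -1.0]]
force: [-0.1, -0.6, -2.5]
opening: 0.0152
```

Emit:
carry_out --pt "0 0 0" --pt "0 0 0" --pt "0 0 0" --yaw '[0,0,0]'

```text
t: 8.05
ee_pos: [0.5294, 0.1007, 0.317]
tcp_rot: [[-0.995, -0.104, -0.0], [-0.104, 0.995, 0.0], [0.0, 0.0, -1.0]]
force: [0.3, -0.6, -2.7]
opening: 0.0154
```

Emit:
carry_out --pt "35 -5 8" --pt "35 -5 8" --pt "18 0 7" --pt "0 0 0" --pt "0 0 0" --yaw '[0,0,0,0,0]'

```text
t: 8.55
ee_pos: [0.4434, 0.0812, 0.2945]
tcp_rot: [[-0.994, -0.106, 0.001], [-0.106, 0.994, -0.001], [-0.001, -0.001, -1.0]]
force: [0.8, 0.3, -3.0]
opening: 0.0151
```

```bash
python3 - <<'E'
from h import *
s=status.observe(); R=s['tcp_rot']; print(s['ee_pos'])
print('to seat, tool mm',(R.T@(np.array([.4577,-.058,.294])-s['ee_pos'])*1000).round(1))
p,d,c=grab('side','s2'); grab('scene','c2')
a=cv2.imread('pics/s2.png')[120:330,200:480]; b=cv2.imread('pics/c2.png')[100:310,160:440]
cv2.imwrite('pics/both2.png',np.vstack([cv2.resize(np.hstack([a,b]),(800,300))]))
E
```

```text
[0.44340152 0.0811907  0.29449229]
to seat, tool mm [   0.5 -139.9    0.6]
```

View pics/both2.png

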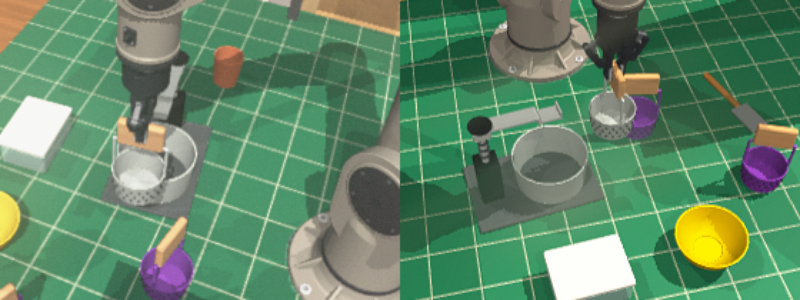

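The crop shows the basket upright in the jaws, in line with the hook and outside its tip, with nothing in between. Moving in.

Emit:
carry_out --pt "0 -20 0" --pt "0 -30 0" --pt "0 -30 0" --pt "0 -30 0" --pt "0 -20 0" --yaw '[0,0,0,0,0]'

```text
t: 9.15
ee_pos: [0.458, -0.0499, 0.294]
tcp_rot: [[-0.994, -0.106, 0.0], [-0.106, 0.994, 0.001], [-0.0, 0.001, -1.0]]
force: [-0.1, 1.1, -3.6]
opening: 0.0153
```

Emit:
carry_out --pt "0 -10 0" --pt "0 0 0" --pt "0 0 0" --yaw '[0,0,0]'

```text
t: 9.45
ee_pos: [0.4584, -0.0568, 0.294]
tcp_rot: [[-0.994, -0.109, -0.0], [-0.109, 0.994, 0.001], [-0.0, 0.001, -1.0]]
force: [-0.2, 0.4, -2.1]
opening: 0.015
```

Emit:
carry_out --pt "0 0 12" --pt "0 0 10" --pt "0 0 8" --pt "0 0 0" --pt "0 0 0" --yaw '[0,0,0,0,0]'

```text
t: 9.95
ee_pos: [0.4582, -0.0577, 0.2639]
tcp_rot: [[-0.994, -0.108, -0.0], [-0.108, 0.994, 0.0], [0.0, 0.0, -1.0]]
force: [0.0, -0.4, -2.4]
opening: 0.0153
```

Emit:
carry_out --pt "0 0 3" --pt "0 0 0" --pt "0 0 2" --pt "0 0 0" --pt "0 0 0" --yaw '[0,0,0,0,0]'

```text
t: 10.45
ee_pos: [0.4584, -0.058, 0.2592]
tcp_rot: [[-0.994, -0.108, 0.0], [-0.108, 0.994, -0.0], [-0.0, -0.0, -1.0]]
force: [1.3, -0.1, 1.5]
opening: 0.0153
```

Contact at TCP z 0.259 as predicted (force went from -2.5 to +1.5 N). Releasing.

Emit:
carry_out --pt "0 0 0" --pt "0 0 0" --pt "0 0 0" --yaw '[0,0,0]' --jaw 0.3

```text
t: 10.75
ee_pos: [0.4582, -0.0579, 0.2591]
tcp_rot: [[-0.994, -0.108, 0.0], [-0.108, 0.994, 0.0], [-0.0, 0.0, -1.0]]
force: [-0.3, -1.3, 0.1]
opening: 0.03
```

```bash
python3 - <<'E'
from h import *
s=status.observe(); print(s['force'],s['opening'],s['ee_pos'])
grab('side','s3'); grab('scene','c3')
a=cv2.imread('pics/s3.png')[110:270,230:400]; b=cv2.imread('pics/c3.png')[110:270,180:350]
cv2.imwrite('pics/both3.png',cv2.resize(np.hstack([a,b]),(800,376),interpolation=cv2.INTER_CUBIC))
E
```

```text
[-0.30808091 -1.30859309  0.09782564] 0.029952240275231894 [ 0.45820873 -0.05792749  0.25906164]
```

View pics/both3.png

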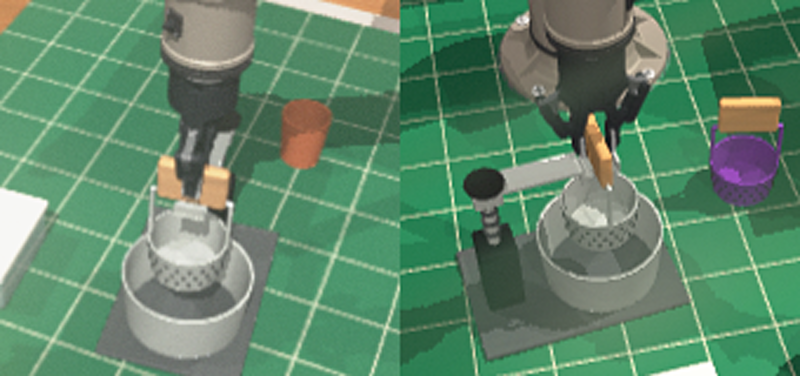

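Both views show the basket hanging level on the hook over the well, fingers clear of the grip on both sides, lift up. Withdrawing straight up.

Emit:
carry_out --pt "0 0 0" --pt "0 0 -10" --pt "0 0 -25" --pt "0 0 -35" --pt "0 0 -35" --yaw '[0,0,0,0,0]' --jaw 0

```text
t: 11.35
ee_pos: [0.458, -0.0576, 0.3659]
tcp_rot: [[-0.994, -0.108, -0.0], [-0.108, 0.994, 0.0], [-0.0, 0.0, -1.0]]
force: [-0.0, -0.0, 1.1]
opening: 0.0427
```

Emit:
carry_out --pt "0 -35 -5" --pt "0 -35 0" --pt "0 -35 0" --pt "0 -35 0" --pt "0 0 0" --yaw '[0,0,0,0,0]' --jaw 1

```text
t: 11.85
ee_pos: [0.4729, -0.2017, 0.3691]
tcp_rot: [[-0.995, -0.102, -0.0], [-0.102, 0.995, 0.0], [0.0, 0.0, -1.0]]
force: [-0.4, 0.3, -0.4]
opening: -0.0001
```

```bash
python3 - <<'E'
from h import *
s=status.observe(); R=s['tcp_rot']; print(s['t'],s['ee_pos'],s['opening'],s['force'])
print('to plate, tool mm (tips on plate)',(R.T@(np.array([.4731,-.197,.235+.019])-s['ee_pos'])*1000).round(1))
grab('side','s4'); z=load('s4'); C=cloud(z); hsv=cv2.cvtColor(z['p'],cv2.COLOR_RGB2HSV)
m=(hsv[...,0]>8)&(hsv[...,0]<25)&(hsv[...,1]>70)&(np.hypot(C[...,0]-.458,C[...,1]+.058)<.08)&(C[...,2]>.2)
Q=C[m]; print(len(Q),Q.min(0),Q.max(0)); t=Q[Q[:,2]>Q[:,2].max()-.01]; print(cv2.minAreaRect((t[:,:2]*1000).astype(np.float32)))
E
```

```text
11.85 [ 0.47287282 -0.20165342  0.36911254] -0.00010765405241811172 [-0.42799958  0.34247009 -0.36657982]
to plate, tool mm (tips on plate) [ -0.7   4.6 115.1]
510 [ 0.41628256 -0.11376216  0.21501535] [ 0.4987846  -0.03979802  0.27126136]
((457.6330871582031, -53.34404754638672), (83.20448303222656, 20.785037994384766), 8.7938814163208)
```

Grip underside is at about 0.216 and grip centre within 5 mm of the seat. Now down to the plate.

Emit:
carry_out --pt "0 0 35" --pt "0 0 35" --pt "0 0 25" --pt "0 0 8" --pt "0 0 0" --yaw '[0,0,0,0,0]'

```text
t: 12.4
ee_pos: [0.4732, -0.1964, 0.2661]
tcp_rot: [[-0.994, -0.109, -0.001], [-0.109, 0.994, 0.001], [0.001, 0.001, -1.0]]
force: [-0.4, 0.6, 0.8]
opening: 0.0001
```

Emit:
carry_out --pt "0 0 4" --pt "0 0 4" --pt "0 0 4" --pt "0 0 0" --pt "0 0 0" --yaw '[0,0,0,0,0]'

```text
t: 12.9
ee_pos: [0.4734, -0.1971, 0.2542]
tcp_rot: [[-0.994, -0.108, 0.0], [-0.108, 0.994, 0.0], [-0.0, 0.0, -1.0]]
force: [-0.4, 0.6, 0.9]
opening: -0.0002
```

Emit:
carry_out --pt "0 0 3" --pt "0 0 3" --pt "0 0 4" --pt "0 0 0" --pt "0 0 0" --yaw '[0,0,0,0,0]'

```text
t: 13.4
ee_pos: [0.4735, -0.1972, 0.2443]
tcp_rot: [[-0.994, -0.108, 0.0], [-0.108, 0.994, -0.0], [-0.0, -0.0, -1.0]]
force: [-1.6, 0.3, 6.7]
opening: -0.0002
```

Emit:
carry_out --pt "0 0 4" --pt "0 0 4" --pt "0 0 4" --pt "0 0 4" --pt "0 0 4" --yaw '[0,0,0,0,0]'

```text
t: 13.9
ee_pos: [0.4736, -0.1971, 0.2244]
tcp_rot: [[-0.994, -0.108, 0.001], [-0.108, 0.994, -0.0], [-0.001, -0.0, -1.0]]
force: [-2.2, -0.1, 8.0]
opening: -0.0005
```

Emit:
carry_out --pt "0 0 4" --pt "0 0 4" --pt "0 0 4" --pt "0 0 4" --pt "0 0 0" --yaw '[0,0,0,0,0]'

```text
t: 14.4
ee_pos: [0.4736, -0.1972, 0.2082]
tcp_rot: [[-0.994, -0.108, 0.0], [-0.108, 0.994, -0.0], [-0.0, -0.0, -1.0]]
force: [-2.1, 0.5, 10.0]
opening: -0.0
```

Emit:
carry_out --pt "0 0 4" --pt "0 0 4" --pt "0 0 4" --pt "0 0 2" --pt "0 0 0" --yaw '[0,0,0,0,0]'

```text
t: 14.9
ee_pos: [0.4736, -0.1972, 0.1943]
tcp_rot: [[-0.994, -0.108, 0.0], [-0.108, 0.994, -0.0], [-0.0, -0.0, -1.0]]
force: [-2.7, -0.0, 5.6]
opening: 0.0002
```

```bash
python3 - <<'E'
from h import *
s=status.observe(); print(s['t'],s['ee_pos'],s['force'])
out=[]
for n,b in(('side',(250,110,380,240)),('scene',(180,120,310,250))):
    t=n+'5'; grab(n,t); z=load(t); C=cloud(z); hsv=cv2.cvtColor(z['p'],cv2.COLOR_RGB2HSV)
    m=(hsv[...,0]>8)&(hsv[...,0]<25)&(hsv[...,1]>70)&(np.hypot(C[...,0]-.458,C[...,1]+.058)<.06)&(C[...,2]>.14)
    Q=C[m]; print(n,'grip',len(Q),np.percentile(Q,[1,99],axis=0).round(4).tolist())
    L=np.array([-.108,.994]); r=C[...,:2]-[.4731,-.197]; a=r@L; q=r@[L[1],-L[0]]
    m=(abs(q)<.014)&(a>.05)&(a<.11)&(C[...,2]>.12)&(C[...,2]<.24)&(hsv[...,1]<60)&(hsv[...,2]>110); print(' arm top z (up .229)',m.sum(),np.median(C[m][:,2]) if m.any() else 0)
    m=(np.hypot(r[...,0],r[...,1])<.024)&(C[...,2]>.12)&(C[...,2]<.185); print(' plate z',m.sum(),np.median(C[m][:,2]) if m.any() else 0)
    out.append(cv2.imread(f'pics/{t}.png')[b[1]:b[3],b[0]:b[2]])
cv2.imwrite('pics/both5.png',cv2.resize(np.hstack(out),(800,400),interpolation=cv2.INTER_CUBIC))
E
```

```text
14.9 [ 0.47355082 -0.19718055  0.19431689] [-2.66538894 -0.03338072  5.63753811]
side grip 460 [[0.417, -0.0622, 0.1597], [0.4973, -0.0417, 0.2115]]
 arm top z (up .229) 90 0.1652818239764432
 plate z 104 0.17149357477249266
scene grip 225 [[0.4244, -0.0683, 0.1618], [0.5048, -0.046, 0.2147]]
 arm top z (up .229) 144 0.1681195081322029
 plate z 244 0.16043166369056122
```

View pics/both5.png

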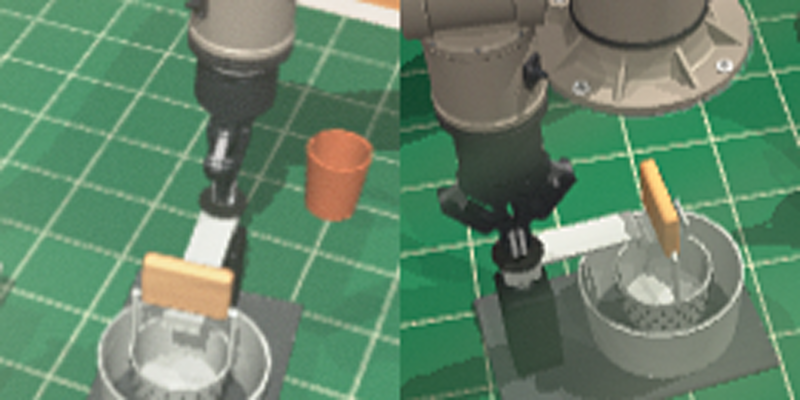

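Emit:
carry_out --pt "0 0 0" --pt "0 0 0" --pt "0 0 0" --pt "0 0 0" --pt "0 0 0" --yaw '[0,0,0,0,0]'

```text
t: 15.5
ee_pos: [0.4735, -0.1972, 0.1944]
tcp_rot: [[-0.994, -0.108, 0.0], [-0.108, 0.994, -0.0], [-0.0, -0.0, -1.0]]
force: [-1.5, 1.0, 6.1]
opening: 0.0003
```

Emit:
carry_out --pt "0 0 0" --pt "0 0 0" --pt "0 0 0" --pt "0 0 0" --pt "0 0 0" --yaw '[0,0,0,0,0]'

```text
t: 16.0
ee_pos: [0.4735, -0.1972, 0.1944]
tcp_rot: [[-0.994, -0.108, 0.0], [-0.108, 0.994, -0.0], [-0.0, -0.0, -1.0]]
force: [-1.5, 0.2, 5.6]
opening: -0.0004
```

```bash
python3 -c "
from h import *
print(order.hand_in()); s=status.observe(); print(s['t'],s['ee_pos'],s['force'])"
```

```text
the job is handed in; nothing more can be done
None
the job is handed in; nothing more can be done
```

The basket hangs by its grip on the lift's hook, dipped into the well, and the shut gripper was holding the push plate down at about the third click when I handed in. The whole job took about 16 s of robot time, and I got no verdict back.

**Hanging:** After release, with the lift up, the grip underside measured about 0.216 m against 0.217 m for the seat. The grip centre was within about 5 mm of the seat sideways.

**Pressing:** The tool's height gives a travel of about 60 mm. The lift arm's height in the two camera views gives 61–64 mm, so both fall within 55–67 mm. The pose stayed steady over the last 1.1 s with 5.6–6.1 N on the plate, and the tool was under 1 mm from the plate's measured centre.

**Checks that disagreed or were not made:**
- The depth readings of the plate itself did not agree (0.160 and 0.171 m, where about 0.175 m was expected). Its top was covered by the fingers, so I relied on the arm and tool heights.
- The holding force is below what the spring figure less the basket's weight suggests. I put this down to the force dropping off into the click.
- I did not count the rod collars.
- I did not re-measure the bowl, cup, glass container or scraper. I saw no contact with any of them.

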